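# Firmness check on a papaya

## Task

Check how firm the papaya on the chopping board is. First roll it over on the board, without lifting it, until its flat peeled cut faces straight up; then take the firmness tester out of its stand, hold it upright with the tip of its plunger on the middle of the cut, and press gently until the plunger is about half-way in, so that the groove round its rod just reaches the nose. Finish like that, still gripping the tester and keeping up that light press on the papaya, and leave the brush, the salt shaker and the jar where they are.

Things in the scene. Friction and masses are not known exactly. Their poses are not given: they have to be found in the camera images.
- papaya: loose papaya lying on the board, half-ripe green, waxy, 140 mm long, 62 mm thick, 0.3 kg. Origin: middle of its long axis, 31 mm above the board; x along the axis (brown stem at -x); z out through the middle of the cut (starts 57 deg from upright, any heading). Pushed sideways at half height it rolls, 1 rad per 31 mm; pushed slowly it stops when the push stops, pushed fast it coasts on
- cut (a point): middle of the flat peeled cut on the papaya: a flat oval of pale orange flesh, about 20 mm wide and 36 mm long (along the fruit), 29.3 mm from its axis, so 60 mm above the board when it faces up. z points out of the cut, x along the fruit
- board: green plastic chopping board, 250 x 340 x 15 mm (x, y, z), heavy, does not move. Origin: centre of its underside on the table, so its upper face is at z = +15 mm
- tester: loose firmness tester upright in its stand: white box housing 28 x 40 x 100 mm (x, y, z), 0.18 kg. Origin: centre of the housing, half-way up; z up, away from the plunger; display on the -x face; the narrow faces at +y and -y, 40 mm apart, have dark ribbed grips, best pinched in the upper half. Below it a metal nose, 24 mm wide, reaches 12 mm down and holds the sprung plunger
- tester_tip (a point): centre of the flat end of the plunger, 11 mm in diameter. With the plunger out it lies on the housing's z axis, 92 mm below the tester's origin (30 mm below the nose); z points up the plunger into the tester
- plunger (a joint): how far the plunger is pushed into the nose, in m: 0 fully out, 0.012 fully in; at 0.006 the dark groove round the 8 mm rod reaches the nose. The spring pushes back with 1 N at 0, growing by 0.4 N per mm (3.4 N at 0.006)
- stand: fixed stand: dark base 88 x 84 x 10 mm, grey upright pocket. Origin: centre of its underside; axes as the tester in it. The housing sits on a seat 52 mm up in a pocket 22 mm deep (rim at 74 mm), 1.5 mm clearance all round; the plunger hangs free below. The tester comes out straight up; its tip is clear of the rim after 64 mm
- brush: bystander: loose scrubbing brush with a green oval back, 30 x 85 x 22 mm, lying bristles down. Origin: centre of its underside
- salt_shaker: bystander: loose glass salt shaker with a grey top, 44 mm across, 90 mm high. Origin: centre of its underside
- amber_jar: bystander: loose small square jar of amber syrup, 37 x 46 x 74 mm. Origin: centre of its underside

How it is judged:
By the outcome, as a careful person would: the job done as asked, in the order asked, and still so for the second after the job is handed in, while the arm keeps its last pose, push and grip.
It also fails if it takes over 58 s, if anything falls off the work surface, if the arm or the gripper's body presses on something with over 40 N, if the wrist force passes 120 N, or if a joint passes its speed limit or range.

## Robot

A 7-joint arm with a two-finger parallel gripper is mounted at the origin on a cart in front of the work surface, level with it; the furniture and walls round the work are solid. World frame = base frame: x ahead of the robot, y to its left, z up, the work surface at z = 0. Lengths are in m, angles in rad, forces in N, time in s.
With the tool pointing down it reaches from about 0.425 to 0.825 m from the base axis. Payload 3.6 kg.
Tool frame: the origin (TCP) lies midway between the tips of the shut fingers; the grasp point (between the pads) lies bot.tcp_to_grasp behind it (bot.tcp_to_grasp is the distance from the TCP to the grasp point, in m); z points along the fingers, y is the direction in which the jaws open and shut (so a half turn about z gives the same grasp; the last joint's range is limited). The gripper opens to 93 mm and grips with 3 to 60 N. Pads are 15 mm wide; open, the fingers measure 128 mm over their backs; the gripper's body (75 mm by 188 mm) begins 65 mm behind the grasp point.
Start: joints at [-1.29, 0.615, -0.013, 1.423, 0.008, 1.103, -0.04], TCP at [0.197, 0.619, 0.219] pointing down, gripper open.
Joint ranges: [-3.12, 3.12], [-0.3, 2.06], [-1.34, 1.32], [0.26, 2.42], [-1.36, 4.5], [0.01, 1.98], [-2.84, 2.84]. Speed limits (rad/s): [2.79, 2.79, 3.14, 3.14, 3.14, 3.14, 3.14].

## Interface

Orientations are given as a rotation vector (axis times angle).
In Python, from rig import bot, optics gives the robot as it stands. The module is installed in compiled form; this text tells all that it offers.
- The arm moves only by the tool drive_tool, never from a script. Its argument "motion" is a list of rows, each a list of 7 numbers: the opening, from 0 (shut) to 1 (fully open), then the shift along the tool's x, y, z in m, then the turn, a rotation vector about the tool's x, y, z in degrees. In form: [[grip, dx, dy, dz, ax, ay, az], ...]. A call has 1 to 5 rows; each row is the pose to reach, as a shift and turn from the pose measured when the call began, along the tool's axes at that moment; what a row does not reach only later rows make up. A row lasts 1/12 s, in which the tool goes at most 41.7 mm and 7.16 degrees, less where a joint would pass 70% of its speed; a pose out of reach is approached as far as the arm can. A call with a gripper value outside its range is refused whole. The fingers move at their own pace and stop on an object; "squeeze" is the grip in N (left out, the last holds). Time passes only in rows, so rows that repeat a pose let the fingers close. It gives the time, the measured TCP pose, the force and the opening at its end, in the units of the state.
- bot.sense(): the state, without advancing time (a new reading comes with each control period).
- optics.grab_frame(name): name is "scene" or "top" or "wrist"; returns a dict with "pixels" (384x512x3 uint8, red, green, blue), "K" (3x3 intrinsics, pixels), "world_from_camera" (4x4, takes a point from camera to world coordinates); the wrist camera has in their place "hand_eye" (4x4, takes a point from camera to tool coordinates, whose origin is the TCP and whose axes are the flange's). Camera axes: x right, y up, looking along -z (the intrinsics and any distortion apply to the point x, -y, -z); pixel columns grow to the right and rows downward; lengths in m; the calibration is good to about 2 mm. A picture is of the moment at which its call begins: read the wrist's pose just before it. There is no depth.
- bot.job_done(): hands the job in, once; it reports no verdict.
The state is a dict: "time": time; "qpos": joint angles; "qd": joint speeds; "effort": joint torques, N m; "ee_pos": TCP position; "tool_rot": TCP orientation; "force": force on the tool from outside, world axes, zero at the start; "torque": the same for the moment, N m; "opening": finger opening in m.
Only numpy, scipy, OpenCV 4.12 (cv2) and the standard library are available. Lean on these libraries where they do the work, as an engineer would, in place of code of your own. Each camera call takes 0.05 s, during which the arm holds its last target.

## Working session

There is one attempt and no reset: what is moved stays moved. The work goes in short steps, Python scripts to look and compute and a tool call to move; the robot and the scene stay as the last step left them, time stands still between calls to the robot, and variables do not carry over. Pictures are saved under pics/ and viewed, and the job is handed in when it is done.

Besides the shell and the picture viewer there is one more tool, called after "Emit:" in YAML: its name, and indented under it one key for each argument. drive_tool: Moves the arm, as the interface text tells. Its arguments: {"type":"object","properties":{"motion":{"type":"array"},"squeeze":{"type":"number"}},"required":["motion"]}

```bash
mkdir -p pics; python3 - <<'E'
from rig import bot, optics
import cv2, numpy as np
print(bot.sense(), bot.tcp_to_grasp)
for n in ["scene","top","wrist"]:
    f=optics.grab_frame(n)
    cv2.imwrite(f"pics/{n}0.png",f["pixels"][:,:,::-1])
    print(n,f["K"].tolist(),{k:np.round(v,4).tolist() for k,v in f.items() if k not in("pixels","K")})
    np.savez(f"{n}0.npz",**f)
E
```

```text
{'time': 0.0, 'qpos': array([-1.28949585,  0.61589124, -0.01263088,  1.42486156,  0.0081078 ,
        1.10339968, -0.04039743]), 'qd': array([-0.00183051, -0.0020013 ,  0.00033794,  0.00072504,  0.00054627,
        0.00025646, -0.00071555]), 'effort': array([-2.49705954e-04, -4.58942235e+01,  2.08992669e-01, -1.65743029e+01,
       -6.11291779e-02,  2.05447257e-02,  2.28171925e-04]), 'ee_pos': array([0.19667607, 0.6187149 , 0.21751167]), 'tool_rot': array([-0.48140063, -3.10413214,  0.00390286]), 'force': array([ 0.277177  , -0.43189864, -0.26514043]), 'torque': array([-0.02591166, -0.06563279, -0.05215721]), 'opening': 0.09268487063204442} 0.0188
scene [[379.1316545116756, 0.0, 259.91037166706866], [0.0, 379.1316545116756, 195.35056116471114], [0.0, 0.0, 1.0]] {'world_from_camera': [[0.7101, 0.4285, -0.5586, -0.1467], [-0.7038, 0.4544, -0.5461, -0.6284], [0.0198, 0.781, 0.6243, 0.882], [0.0, 0.0, 0.0, 1.0]]}
top [[380.1881931934776, 0.0, 262.1278589952029], [0.0, 380.1881931934776, 189.33609961991777], [0.0, 0.0, 1.0]] {'world_from_camera': [[0.0236, 0.9937, -0.1098, 0.4653], [-0.9997, 0.0227, -0.0094, 0.0807], [-0.0069, 0.1099, 0.9939, 1.0379], [0.0, 0.0, 0.0, 1.0]]}
wrist [[285.6870848312021, 0.0, 253.0259392366448], [0.0, 285.6870848312021, 191.9429511191778], [0.0, 0.0, 1.0]] {'hand_eye': [[0.0001, 0.964, 0.2658, 0.0743], [1.0, 0.0002, -0.001, -0.0011], [-0.001, 0.2658, -0.964, -0.1664], [0.0, 0.0, 0.0, 1.0]]}
```

View pics/scene0.png

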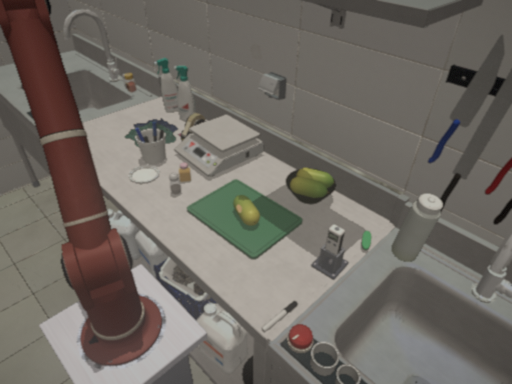

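View pics/top0.png

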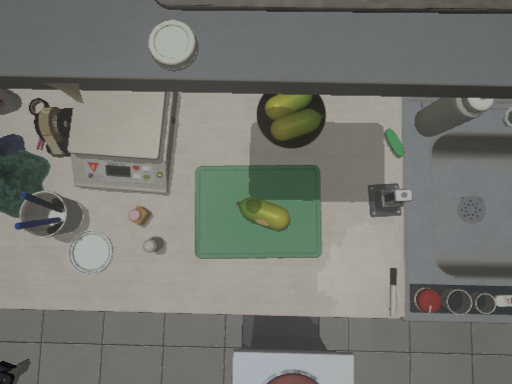

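View pics/wrist0.png

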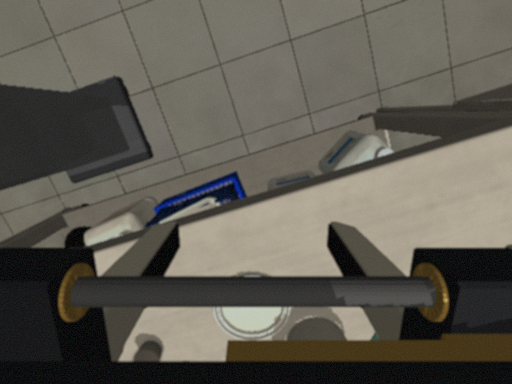

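```bash
cat > h.py <<'E'
import numpy as np, cv2
def proj(f,P):
    T=np.linalg.inv(f["world_from_camera"]); p=T[:3,:3]@np.asarray(P,float)+T[:3,3]
    q=f["K"]@np.array([p[0],-p[1],-p[2]]); return q[:2]/q[2]
def unproj(f,uv,z):
    W=f["world_from_camera"]; d=np.linalg.inv(f["K"])@np.array([uv[0],uv[1],1.]); d=np.array([d[0],-d[1],-d[2]])
    d=W[:3,:3]@d; o=W[:3,3]; return o+d*(z-o[2])/d[2]
def crop(src,dst,x0,y0,x1,y1,s):
    im=cv2.imread(src)[y0:y1,x0:x1]; cv2.imwrite(dst,cv2.resize(im,None,fx=s,fy=s,interpolation=cv2.INTER_CUBIC))
E
python3 - <<'E'
from h import *
crop("pics/top0.png","pics/top0a.png",190,160,330,265,5.5)
crop("pics/top0.png","pics/top0b.png",350,110,420,220,5)
crop("pics/scene0.png","pics/scene0a.png",180,170,310,260,6)
crop("pics/scene0.png","pics/scene0b.png",300,210,390,285,7)
t=np.load("top0.npz")
for uv in [(196,167),(320,166),(321,257),(196,258)]: print(uv,unproj(t,uv,0.015).round(4))
print(unproj(t,(370,185),.01),unproj(t,(372,217),.01),unproj(t,(402,213),.01),unproj(t,(402,195),.174))
E
```

```text
(196, 167) [0.6354 0.2723 0.015 ]
(320, 166) [ 0.6457 -0.0656  0.015 ]
(321, 257) [ 0.4013 -0.0699  0.015 ]
(196, 258) [0.3907 0.2618 0.015 ]
[ 0.59732529 -0.2023593   0.01      ] [ 0.51059855 -0.20707938  0.01      ] [ 0.52324391 -0.28782603  0.01      ] [ 0.55496683 -0.22970471  0.174     ]
```

```bash
ls pics
```

```text
scene0.png
scene0a.png
scene0b.png
top0.png
top0a.png
top0b.png
wrist0.png
```

View pics/top0a.png

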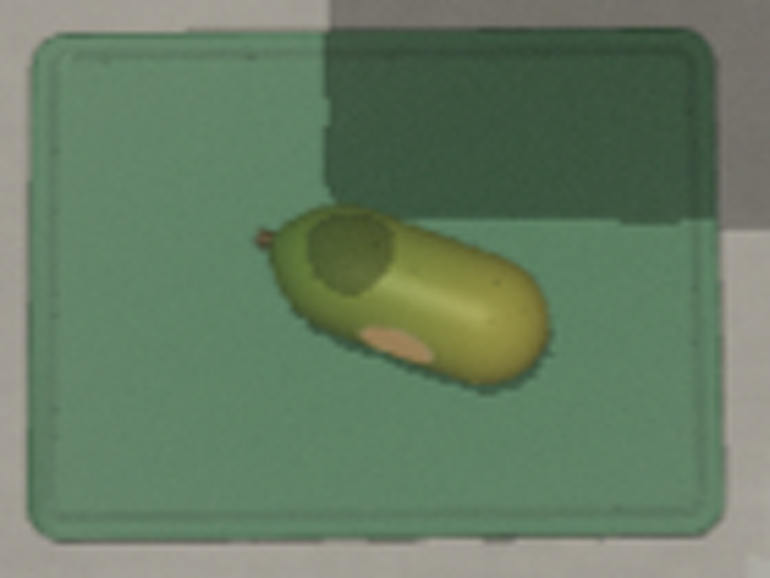

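View pics/top0b.png

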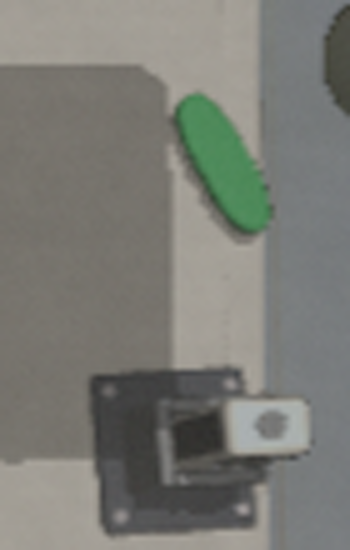

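View pics/scene0a.png

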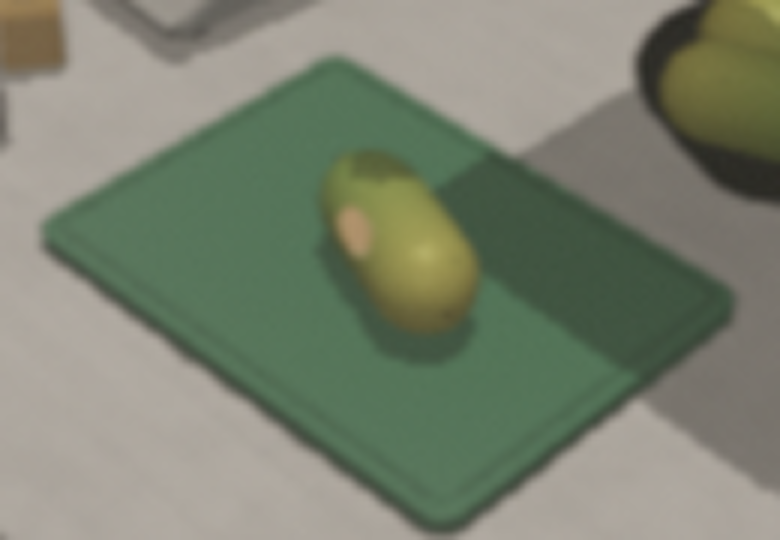

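View pics/scene0b.png

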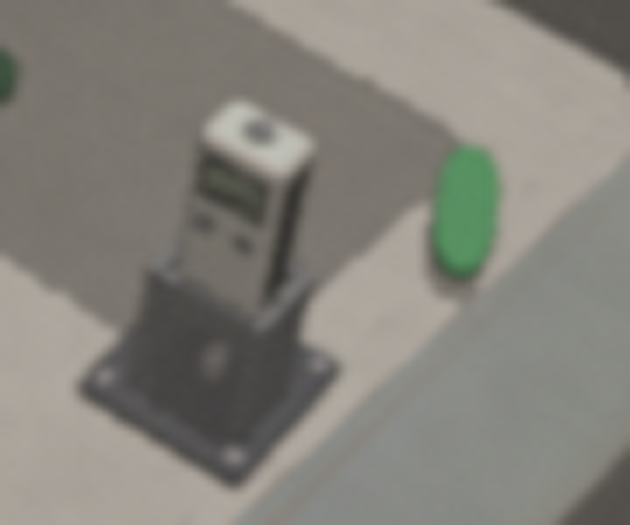

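```bash
cat >> h.py <<'E'
from scipy.spatial.transform import Rotation as Rn
def go(p,R=None,n=1):
    from rig import bot
    s=bot.sense(); R0=Rn.from_rotvec(s["tool_rot"]); d=R0.inv().apply(np.asarray(p)-s["ee_pos"])
    rv=np.zeros(3) if R is None else (R0.inv()*R).as_rotvec(degrees=True)
    print("t",round(s["time"],2),"pos",s["ee_pos"].round(4),"F",s["force"].round(2),"op",round(s["opening"],4)); print("shift mm",(d*1000).round(1),"rot",rv.round(2), "rows",max(np.linalg.norm(d)/.0417,np.linalg.norm(rv)/7.16).round(1))
def down(yaw): # tool z down, tool y axis horizontal at heading yaw (deg from world +x)
    a=np.deg2rad(yaw); y=np.array([np.cos(a),np.sin(a),0]); z=np.array([0,0,-1.]); x=np.cross(y,z)
    return Rn.from_matrix(np.c_[x,y,z])
def mpap(im,x0,y0,x1,y1):
    hsv=cv2.cvtColor(im,cv2.COLOR_RGB2HSV); H,S,V=[hsv[...,i].astype(int) for i in range(3)]
    m=((H<42)&(S>100)).astype(np.uint8); z=np.zeros_like(m); z[y0:y1,x0:x1]=m[y0:y1,x0:x1]; 
    c=((H<17)&(S>60)&(V>120)).astype(np.uint8); w=np.zeros_like(m); w[y0:y1,x0:x1]=c[y0:y1,x0:x1]
    return z,w
E
python3 - <<'E'
from h import *
t=np.load("top0.npz"); im=t["pixels"]
hsv=cv2.cvtColor(im,cv2.COLOR_RGB2HSV)
for p in [(262,222),(270,210),(245,205),(280,220),(250,206),(238,203),(230,230)]: print(p,hsv[p[1],p[0]],im[p[1],p[0]])
z,w=mpap(im,230,190,300,240)
def lg(m):
    n,l,s,c=cv2.connectedComponentsWithStats(m); i=1+np.argmax(s[1:,4]); return (l==i).astype(np.uint8),s[i],c[i]
z,s,c=lg(cv2.morphologyEx(z,cv2.MORPH_CLOSE,np.ones((3,3),np.uint8))); print(s,c)
ys,xs=np.nonzero(z); P=np.array([unproj(t,(x,y),.046)[:2] for x,y in zip(xs,ys)])
r=cv2.minAreaRect((P*1000).astype(np.float32)); print(r, cv2.boxPoints(r))
u,_,vt=np.linalg.svd(P-P.mean(0)); print(P.mean(0),vt[0],np.degrees(np.arctan2(vt[0,1],vt[0,0])))
w,s,c=lg(w); print("cut",s,c,unproj(t,c,.046+.0293*np.cos(np.radians(57))))
cv2.imwrite("pics/m.png",cv2.resize(np.hstack([z,w])[190:240]*255,None,fx=.78,fy=1))
E
```

```text
(262, 222) [ 18 110 153] [153 127  87]
(270, 210) [ 33 136 139] [132 139  65]
(245, 205) [ 41 126 109] [ 89 109  55]
(280, 220) [ 29 134 146] [146 144  69]
(250, 206) [ 39 129  95] [80 95 47]
(238, 203) [23 87 94] [94 87 62]
(230, 230) [ 66  68 131] [ 96 131 103]
[244 198  46  32 973] [266.30729702 213.48406989]
((512.1416015625, 78.62811279296875), (124.714111328125, 59.722564697265625), 70.70948791503906) [[463.3567    29.636967]
 [519.7262     9.907139]
 [560.9265   127.61926 ]
 [504.557    147.34909 ]]
[0.51178795 0.07781674] [-0.33287296 -0.94297168] -109.44324534140368Traceback (most recent call last):
  File "<stdin>", line 12, in <module>
  File "<stdin>", line 7, in lg
    return _wrapfunc(a, 'argmax', axis=axis, out=out, **kwds)
    return bound(*args, **kwds)
ValueError: attempt to get argmax of an empty sequence
```

```bash
cat >> h.py <<'E'
def lg(m):
    n,l,s,c=cv2.connectedComponentsWithStats(m); i=1+np.argmax(s[1:,4]); return (l==i).astype(np.uint8),s[i],c[i]
def analyse(f,box,zc):
    im=f["pixels"]; x0,y0,x1,y1=box
    hsv=cv2.cvtColor(im,cv2.COLOR_RGB2HSV); H,S,V=[hsv[...,i].astype(int) for i in range(3)]
    R=np.zeros(H.shape,bool); R[y0:y1,x0:x1]=1
    z,s,c=lg(cv2.morphologyEx((R&(H<48)&(S>80)).astype(np.uint8),cv2.MORPH_CLOSE,np.ones((3,3),np.uint8)))
    w,s2,c2=lg((R&(H<22)&(S>60)&(V>110)&(im[...,0].astype(int)-im[...,1]>12)).astype(np.uint8))
    ys,xs=np.nonzero(z); P=np.array([unproj(f,(x,y),.046)[:2] for x,y in zip(xs,ys)])
    r=cv2.minAreaRect((P*1000).astype(np.float32)); print("rect",r)
    vt=np.linalg.svd(P-P.mean(0),full_matrices=False)[2]; a=vt[0]*np.sign(vt[0,1])
    print("axis to +y",a.round(3),"heading",np.degrees(np.arctan2(a[1],a[0])).round(1),"mean",P.mean(0).round(4))
    C=unproj(f,c2,zc); print("cut px",c2.round(1),s2,"world",C.round(4)); d=(C[:2]-P.mean(0)); print("along",(d@a).round(4),"perp(far+)",(d@np.array([a[1],-a[0]])).round(4))
    return z,w,a,P,C
E
python3 - <<'E'
from h import *
t=np.load("top0.npz"); z,w,*_=analyse(t,(225,185,305,245),.062)
im=t["pixels"][...,::-1].copy(); im[(z>0)&(cv2.erode(z,np.ones((3,3)))==0)]=(0,0,255); im[w>0]=(255,0,0); cv2.imwrite("pics/m.png",cv2.resize(im[185:245,225:305],None,fx=8,fy=8,interpolation=0))
E
```

```text
rect ((514.4902954101562, 86.57323455810547), (144.3372039794922, 62.10576248168945), 71.28185272216797)
axis to +y [0.324 0.946] heading 71.1 mean [0.5133 0.0827]
cut px [261.8 222.1] [256 220  12   6  37] world [0.4887 0.0889 0.062 ]
along -0.0021 perp(far+) -0.0253
```

View pics/m.png

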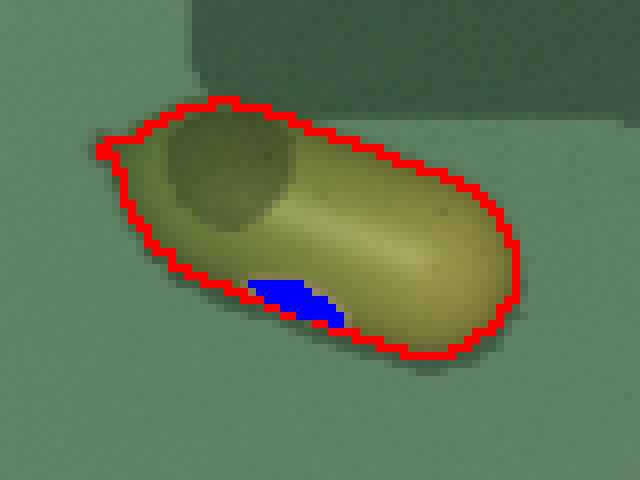

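```bash
python3 - <<'E'
from h import *
go([.448,.105,.2],down(71))
E
```

```text
t 0.15 pos [0.1967 0.6189 0.2178] F [-0.36  0.5  -0.6 ] op 0.0928
shift mm [-395.1 -413.6   18.6] rot [-0.11  0.    1.37] rows 13.7
```

Emit:
drive_tool:
  motion:
    - [0,-0.028,-0.03,0.001,0,0,0]
    - [0,-0.056,-0.06,0.003,0,0,0]
    - [0,-0.084,-0.09,0.005,0,0,0]
    - [0,-0.112,-0.12,0.006,0,0,0.5]
    - [0,-0.14,-0.15,0.008,0,0,1]
  squeeze: 10

```text
time: 0.57
ee_pos: [0.2852, 0.4315, 0.2099]
tool_rot: [-0.509, -3.1, 0.003]
force: [0.8, 0.0, -0.1]
opening: 0.0644
```

Emit:
drive_tool:
  motion:
    - [0,-0.028,-0.03,0.001,0,0,0]
    - [0,-0.056,-0.06,0.003,0,0,0]
    - [0,-0.084,-0.09,0.005,0,0,0]
    - [0,-0.112,-0.12,0.006,0,0,0]
    - [0,-0.14,-0.15,0.008,0,0,0]

```text
time: 0.98
ee_pos: [0.3703, 0.2427, 0.2023]
tool_rot: [0.508, 3.1, -0.003]
force: [0.7, 1.4, -0.7]
opening: 0.0309
```

```bash
python3 - <<'E'
from h import *
go([.448,.105,.1],down(71))
E
```

```text
t 0.98 pos [0.3703 0.2427 0.2023] F [ 0.74  1.42 -0.67] op 0.0309
shift mm [-117.5 -105.5  102.6] rot [-0.11  0.03  0.37] rows 4.5
```

Emit:
drive_tool:
  motion:
    - [0,-0.028,-0.026,0.01,0,0,0]
    - [0,-0.056,-0.052,0.03,0,0,0]
    - [0,-0.084,-0.078,0.055,0,0,0]
    - [0,-0.117,-0.105,0.08,0,0,0.3]
    - [0,-0.1175,-0.1055,0.1,0,0,0.37]

```text
time: 1.4
ee_pos: [0.4515, 0.0996, 0.1026]
tool_rot: [0.53, 3.091, -0.005]
force: [-0.4, -0.6, -0.5]
opening: 0.0011
```

```bash
python3 - <<'E'
from h import *
from rig import optics
go([.448,.105,.028],down(71))
f=optics.grab_frame("wrist"); cv2.imwrite("pics/w1.png",f["pixels"][...,::-1])
f=optics.grab_frame("scene"); cv2.imwrite("pics/s1.png",f["pixels"][...,::-1])
E
```

```text
t 1.4 pos [0.4515 0.0996 0.1026] F [-0.38 -0.57 -0.47] op 0.0011
shift mm [ 5.6  4.1 74.5] rot [-0.13  0.35 -0.45] rows 1.8
```

View pics/w1.png

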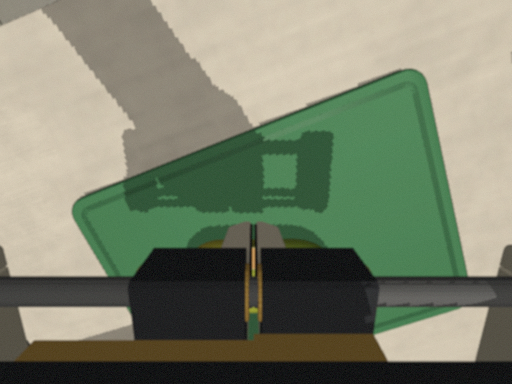

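View pics/s1.png

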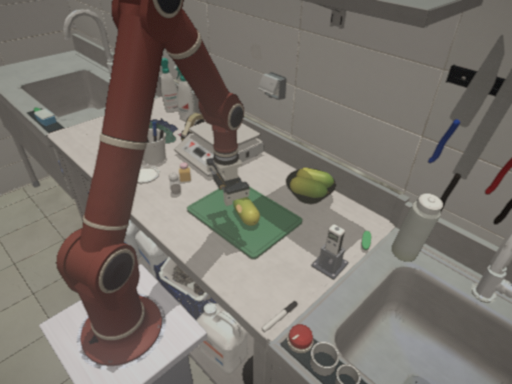

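Emit:
drive_tool:
  motion:
    - [0,0.006,0.004,0.025,0,0,-0.4]
    - [0,0.006,0.004,0.05,0,0,-0.4]
    - [0,0.006,0.004,0.074,0,0,-0.4]
    - [0,0.006,0.004,0.074,0,0,-0.4]

```text
time: 1.83
ee_pos: [0.4393, 0.1077, 0.0233]
tool_rot: [-0.512, -3.087, 0.013]
force: [0.6, -0.3, 0.9]
opening: 0.0008
```

```bash
python3 - <<'E'
from h import *
u=np.array([.946,-.324]); c=np.array([.513,.083])
go([*(c-.0385*u),.028],down(71)); go([*(c-.0077*u),.028],down(71))
E
```

```text
t 1.83 pos [0.4393 0.1077 0.0233] F [ 0.59 -0.26  0.93] op 0.0008
shift mm [-39.2   0.4  -5.1] rot [-0.58 -0.61  0.18] rows 0.9
t 1.83 pos [0.4393 0.1077 0.0233] F [ 0.59 -0.26  0.93] op 0.0008
shift mm [-70.    0.4  -5.5] rot [-0.58 -0.61  0.18] rows 1.7
```

Emit:
drive_tool:
  motion:
    - [0,-0.008,0,-0.004,0,0,0]
    - [0,-0.016,0,-0.005,0,0,0]
    - [0,-0.024,0,-0.005,0,0,0]
    - [0,-0.03,0,-0.005,0,0,0]
    - [0,-0.034,0,-0.005,0,0,0]

```text
time: 2.25
ee_pos: [0.4738, 0.0964, 0.0292]
tool_rot: [-0.514, -3.09, 0.011]
force: [-0.5, -1.0, 0.2]
opening: 0.0005
```

Emit:
drive_tool:
  motion:
    - [0,-0.0025,0,0,0,0,0]
    - [0,-0.005,0,0,0,0,0]
    - [0,-0.007,0,0,0,0,0]
    - [0,-0.009,0,0,0,0,0]
    - [0,-0.011,0,0,0,0,0]

```text
time: 2.67
ee_pos: [0.4842, 0.0928, 0.0291]
tool_rot: [-0.514, -3.09, 0.011]
force: [-0.3, 0.3, 0.4]
opening: 0.0005
```

```bash
python3 - <<'E'
from h import *
from rig import optics
u=np.array([.946,-.324]); c=np.array([.513,.083])
go([*(c-.0077*u),.026],down(71))
f=optics.grab_frame("top"); cv2.imwrite("pics/t2.png",f["pixels"][...,::-1]);crop("pics/t2.png","pics/t2a.png",190,160,330,265,5.5)
f=optics.grab_frame("scene"); cv2.imwrite("pics/s2.png",f["pixels"][...,::-1]);crop("pics/s2.png","pics/s2a.png",200,170,300,250,7)
E
```

```text
t 2.67 pos [0.4842 0.0928 0.0291] F [-0.33  0.28  0.35] op 0.0005
shift mm [-22.8   0.1   2.9] rot [-0.49 -0.44  0.13] rows 0.6
```

View pics/t2a.png

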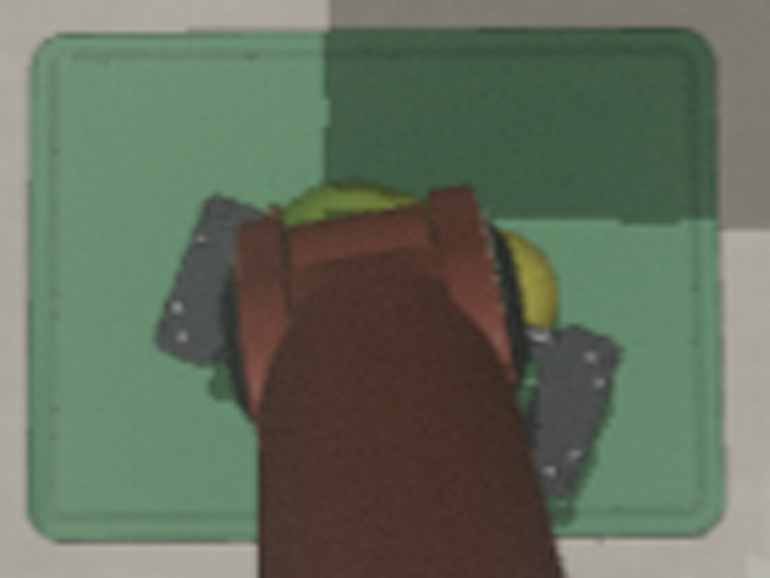

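View pics/s2a.png

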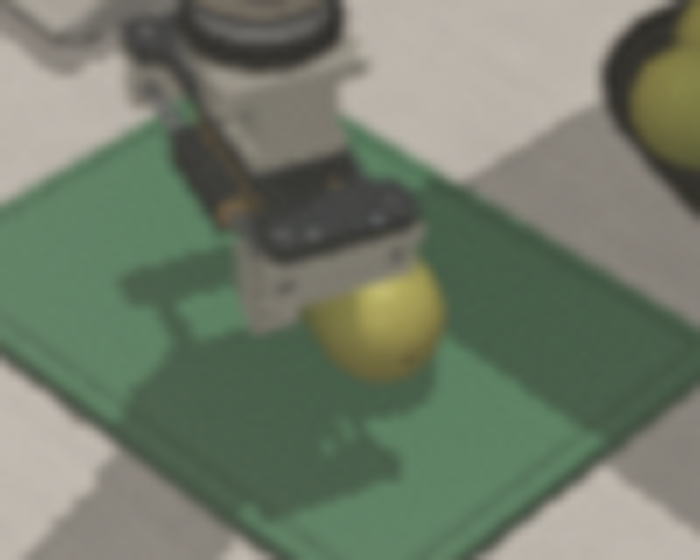

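Emit:
drive_tool:
  motion:
    - [0,-0.002,0,0.0,0,0,0]
    - [0,-0.004,0,0.0,0,0,0]
    - [0,-0.006,0,0,0,0,0]
    - [0,-0.008,0,0,0,0,0]
    - [0,-0.01,0,0,0,0,0]

```text
time: 3.18
ee_pos: [0.4942, 0.0894, 0.029]
tool_rot: [-0.514, -3.091, 0.011]
force: [0.1, -0.1, -0.1]
opening: 0.0005
```

Emit:
drive_tool:
  motion:
    - [0,-0.002,0,0,0,0,0]
    - [0,-0.004,0,0,0,0,0]
    - [0,-0.006,0,0,0,0,0]
    - [0,-0.007,0,0,0,0,0]
    - [0,-0.007,0,0,0,0,0]

```text
time: 3.6
ee_pos: [0.5012, 0.087, 0.029]
tool_rot: [-0.515, -3.091, 0.011]
force: [-0.2, 0.2, 0.5]
opening: 0.0004
```

Emit:
drive_tool:
  motion:
    - [0,0.01,0,0,0,0,0]
    - [0,0.03,0,-0.01,0,0,0]
    - [0,0.055,0,-0.03,0,0,0]
    - [0,0.08,0,-0.06,0,0,0]
    - [0,0.08,0,-0.09,0,0,0]

```text
time: 4.02
ee_pos: [0.4185, 0.1148, 0.1191]
tool_rot: [-0.505, -3.082, 0.015]
force: [0.5, -0.1, 0.4]
opening: 0.0006
```

```bash
python3 - <<'E'
from h import *
from rig import optics
go([.5,.1,.026],down(71))
for n in ["top","scene","wrist"]:
  f=optics.grab_frame(n); np.savez(n+"3.npz",**f); cv2.imwrite(f"pics/{n}3.png",f["pixels"][...,::-1])
crop("pics/top3.png","pics/t3a.png",190,160,330,265,5.5)
crop("pics/scene3.png","pics/s3a.png",200,170,300,250,7)
E
```

```text
t 4.02 pos [0.4185 0.1148 0.1191] F [ 0.49 -0.06  0.41] op 0.0006
shift mm [-83.5  13.2  91.6] rot [-0.73 -0.95  0.37] rows 3.0
```

View pics/t3a.png

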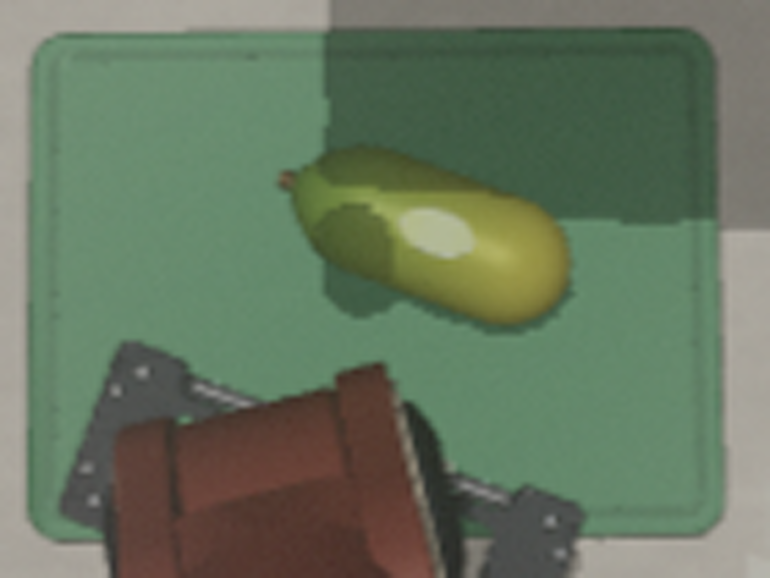

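View pics/s3a.png

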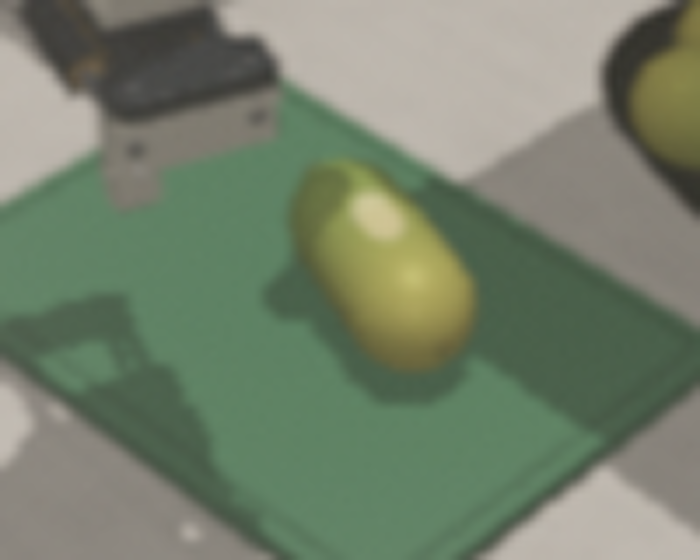

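View pics/wrist3.png

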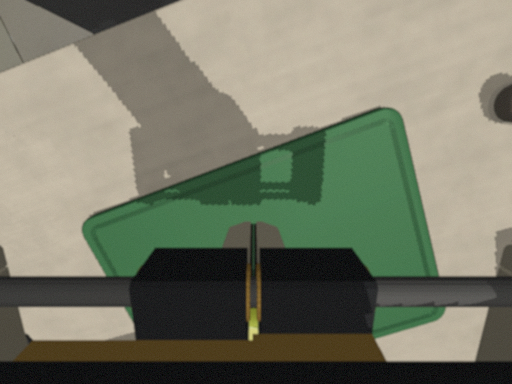

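```bash
cat >> h.py <<'E'
def analyse2(f,box,clo=None):
    im=f["pixels"]; x0,y0,x1,y1=box
    hsv=cv2.cvtColor(im,cv2.COLOR_RGB2HSV); H,S,V=[hsv[...,i].astype(int) for i in range(3)]
    R=np.zeros(H.shape,bool); R[y0:y1,x0:x1]=1
    z=cv2.morphologyEx((R&(H<50)&(S>80)).astype(np.uint8),cv2.MORPH_CLOSE,np.ones((3,3),np.uint8))
    z=lg(z)[0]; fc,_=cv2.findContours(z,0,1); fill=np.zeros_like(z); cv2.drawContours(fill,fc,-1,1,-1)
    w=lg(((fill>0)&(V>140)&(S<115)&(cv2.erode(fill,np.ones((5,5)))>0)).astype(np.uint8))
    ys,xs=np.nonzero(fill); P=np.array([unproj(f,(x,y),.046)[:2] for x,y in zip(xs,ys)])
    r=cv2.minAreaRect((P*1000).astype(np.float32)); print("rect",r)
    vt=np.linalg.svd(P-P.mean(0),full_matrices=False)[2]; a=vt[0]*np.sign(vt[0,1])
    C=unproj(f,w[2],.075); d=C[:2]-np.array(r[0])/1000
    rc=np.array(r[0])/1000
    n=np.array([a[1],-a[0]])
    print("axis",a.round(3),np.degrees(np.arctan2(a[1],a[0])).round(1),"mean",P.mean(0).round(4),"cut",w[2].round(1),w[1],C.round(4),"vs rect: along",(d@a).round(4),"perp",(d@n).round(4),"vs mean perp",((C[:2]-P.mean(0))@n).round(4))
    o=im[...,::-1].copy(); o[w[0]>0]=(255,0,0); o[(fill>0)&(cv2.erode(fill,np.ones((3,3)))==0)]=(0,0,255)
    return o[y0:y1,x0:x1]
def model(f,c,a,th,src,dst,box,s):
    # overlay ellipse of cut: centre c (xy axis), axis a to stem, tilt th deg toward robot (near)
    a3=np.array([*a,0]); n=np.array([a[1],-a[0],0]); t=np.radians(th); N=np.array([0,0,1])*np.cos(t)-n*np.sin(t); B=np.cross(N,a3)
    im=cv2.imread(src); x0,y0,x1,y1=box; im=cv2.resize(im[y0:y1,x0:x1],None,fx=s,fy=s,interpolation=cv2.INTER_CUBIC)
    pts=[]
    for k in np.linspace(0,2*np.pi,40): 
        P=np.array([*c,.046])+N*.0293+a3*.018*np.cos(k)+B*.010*np.sin(k); q=(proj(f,P)-[x0,y0]+.5)*s; pts.append(q)
    cv2.polylines(im,[np.int32(pts)],True,(0,0,255),1); cv2.imwrite(dst,im)
E
python3 - <<'E'
from h import *
f=np.load("top3.npz"); o=analyse2(f,(225,175,305,230)); cv2.imwrite("pics/m3.png",cv2.resize(o,None,fx=8,fy=8,interpolation=0))
E
```

```text
rect ((543.0105590820312, 76.9459228515625), (144.7861328125, 62.036312103271484), 70.9621810913086)
axis [0.323 0.946] 71.1 mean [0.5417 0.073 ] cut [268.3 201.4] [258 197  20  10 123] [0.5412 0.0735 0.075 ] vs rect: along -0.0038 perp -0.0007 vs mean perp -0.0006
```

View pics/m3.png

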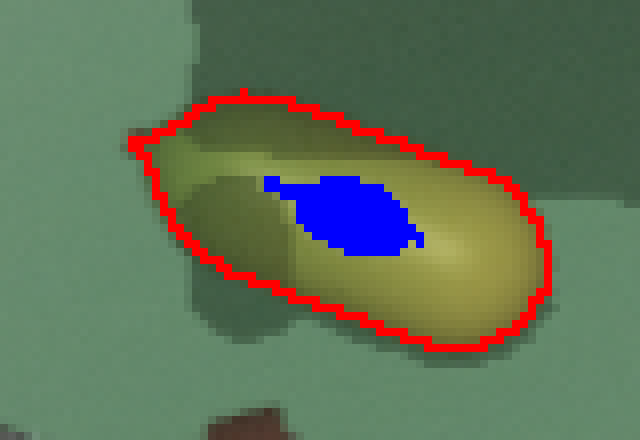

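```bash
python3 - <<'E'
from h import *
c=np.array([.5417,.0735]);a=np.array([.323,.946]);
for th in (0,):
  model(np.load("top3.npz"),c,a,th,"pics/top3.png","pics/o1.png",(240,175,305,225),8)
  model(np.load("scene3.npz"),c,a,th,"pics/scene3.png","pics/o2.png",(230,185,280,230),8)
A=cv2.imread("pics/o1.png");B=cv2.imread("pics/o2.png"); print(A.shape,B.shape)
B=cv2.copyMakeBorder(B,0,40,0,0,0); cv2.imwrite("pics/o.png",cv2.resize(np.hstack([A,B]),None,fx=.86,fy=.86))
E
```

```text
(400, 520, 3) (360, 400, 3)
```

View pics/o.png

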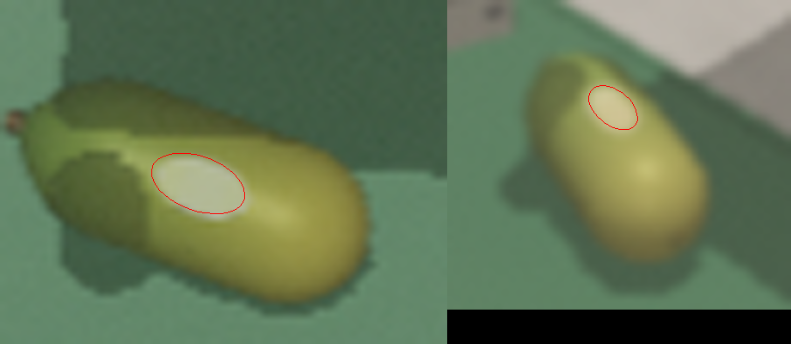

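```bash
cat > ov.py <<'E'
from h import *
def box(f,src,dst,roi,s,x,y,yaw):
    x0,y0,x1,y1=roi; im=cv2.resize(cv2.imread(src)[y0:y1,x0:x1],None,fx=s,fy=s,interpolation=cv2.INTER_CUBIC)
    R=Rn.from_euler('z',yaw,degrees=True).as_matrix()
    def poly(P,col):
        q=[(proj(f,R@np.array(p)+[x,y,0])-[x0,y0]+.5)*s for p in P]; cv2.polylines(im,[np.int32(q)],True,col,1)
    sq=lambda a,b,z:[(a,b,z),(-a,b,z),(-a,-b,z),(a,-b,z)]
    poly(sq(.014,.02,.152),(0,0,255)); poly(sq(.014,.02,.1),(0,0,255)); poly(sq(.044,.042,.01),(255,0,0)); cv2.imwrite(dst,im); return im
E
python3 - <<'E'
from ov import *
t=np.load("top3.npz"); s=np.load("scene3.npz")
C=unproj(t,(403.4,195.4),.152); print(C)
for x,y in [(200+98*0,0)]: pass
# base corners in top crop
for p in [(92,377),(240,368),(258,527),(107,535)]: print(unproj(t,(350+p[0]/5,110+p[1]/5),.01).round(4))
box(t,"pics/top3.png","pics/b1.png",(360,170,420,225),7,C[0],C[1],3)
box(s,"pics/scene3.png","pics/b2.png",(305,215,355,280),6,C[0],C[1],3)
A=cv2.imread("pics/b1.png");B=cv2.imread("pics/b2.png");B=cv2.resize(B,(300,385)); cv2.imwrite("pics/b.png",np.hstack([A,B]))
E
```

```text
[ 0.55638742 -0.24085396  0.152     ]
[ 0.5961 -0.198   0.01  ]
[ 0.6029 -0.2783  0.01  ]
[ 0.5168 -0.2866  0.01  ]
[ 0.5106 -0.2055  0.01  ]
```

View pics/b.png

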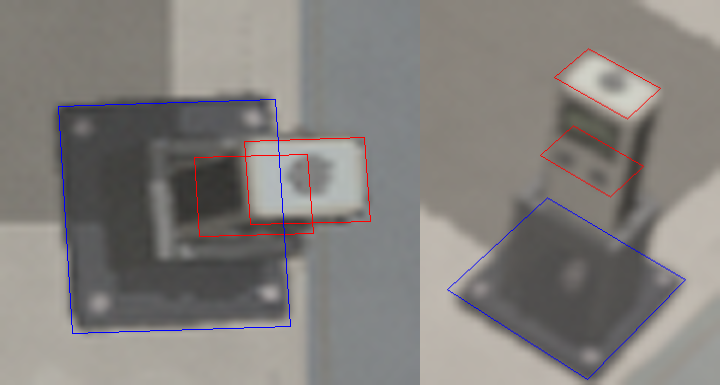

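```bash
python3 - <<'E'
from h import *
go([.5565,-.242,.22],down(95))
E
```

```text
t 4.17 pos [0.4267 0.1144 0.1213] F [ 0.26 -0.31 -0.3 ] op 0.0005
shift mm [-237.6 -295.9  -97.9] rot [ -0.25  -0.22 -23.83] rows 9.4
```

Emit:
drive_tool:
  motion:
    - [0.3,-0.01,-0.015,-0.03,0,0,-2]
    - [1,-0.035,-0.045,-0.06,0,0,-6]
    - [1,-0.062,-0.075,-0.085,0,0,-10]
    - [1,-0.09,-0.108,-0.098,0,0,-14]
    - [1,-0.115,-0.14,-0.098,0,0,-18]

```text
time: 4.58
ee_pos: [0.4873, -0.042, 0.2196]
tool_rot: [-0.015, -3.141, 0.005]
force: [1.0, -0.6, -0.1]
opening: 0.0291
```

```bash
python3 - <<'E'
from h import *
go([.5565,-.242,.22],down(95))
E
```

```text
t 4.58 pos [ 0.4873 -0.042   0.2196] F [ 0.96 -0.57 -0.06] op 0.0291
shift mm [ -71.1 -199.4    0.2] rot [-0.19 -0.06 -5.53] rows 5.1
```

Emit:
drive_tool:
  motion:
    - [1,-0.014,-0.04,0,0,0,-2]
    - [1,-0.028,-0.08,0,0,0,-4]
    - [1,-0.043,-0.12,0,0,0,-5.5]
    - [1,-0.057,-0.16,0,0,0,-5.5]
    - [1,-0.071,-0.199,0,0,0,-5.5]

```text
time: 5.0
ee_pos: [0.5546, -0.2395, 0.2184]
tool_rot: [0.135, -3.135, 0.003]
force: [0.4, 0.0, 0.4]
opening: 0.0625
```

Emit:
drive_tool:
  motion:
    - [1,0,0,0,0,0,0]
    - [1,0,0,0,0,0,0]

```text
time: 5.17
ee_pos: [0.5531, -0.243, 0.2155]
tool_rot: [0.125, -3.131, 0.003]
force: [0.4, 0.4, -0.2]
opening: 0.0762
```

```bash
python3 - <<'E'
from h import *
from rig import optics,bot
go([.5565,-.242,.109],down(95))
s=bot.sense(); f=optics.grab_frame("wrist"); cv2.imwrite("pics/w4.png",f["pixels"][...,::-1]); np.savez("w4.npz",p=s["ee_pos"],r=s["tool_rot"],**f)
# predicted projection
R0=Rn.from_rotvec(s["tool_rot"]).as_matrix(); W=np.eye(4); W[:3,:3]=R0; W[:3,3]=s["ee_pos"]; g=dict(K=f["K"],world_from_camera=W@f["hand_eye"])
im=cv2.imread("pics/w4.png"); R=Rn.from_euler('z',5,degrees=True).as_matrix()
for a,b,z in [(.014,.02,.152),(.0175+0,.0235,.074),(.044,.042,.01)]:
    q=[proj(g,R@np.array([i*a,j*b,z])+[.5565,-.242,0]) for i,j in [(1,1),(-1,1),(-1,-1),(1,-1)]]; cv2.polylines(im,[np.int32(q)],True,(0,0,255),1)
cv2.imwrite("pics/w4o.png",im)
E
```

```text
t 5.17 pos [ 0.5531 -0.243   0.2155] F [ 0.4   0.43 -0.16] op 0.0762
shift mm [ -4.3   0.9 106.5] rot [-0.08 -0.44 -0.43] rows 2.6
```

View pics/w4o.png

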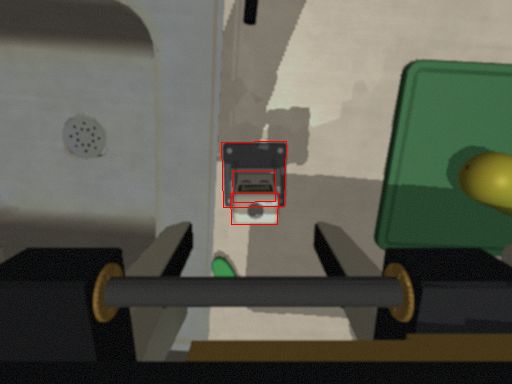

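Emit:
drive_tool:
  motion:
    - [1,-0.004,0.001,0.01,0,-0.4,-0.4]
    - [1,-0.004,0.001,0.035,0,-0.4,-0.4]
    - [1,-0.004,0.001,0.065,0,-0.4,-0.4]
    - [1,-0.004,0.001,0.09,0,-0.4,-0.4]
    - [1,-0.004,0.001,0.106,0,-0.4,-0.4]

```text
time: 5.63
ee_pos: [0.555, -0.2344, 0.107]
tool_rot: [0.148, -3.134, -0.008]
force: [-0.6, -0.3, -0.2]
opening: 0.0931
```

Emit:
drive_tool:
  motion:
    - [1,0,0,0,0,0,0]

```text
time: 5.72
ee_pos: [0.5524, -0.2309, 0.1033]
tool_rot: [0.152, -3.126, -0.015]
force: [0.3, 0.4, -0.9]
opening: 0.0933
```

```bash
python3 - <<'E'
from h import *
go([.5565,-.242,.109],down(95))
E
```

```text
t 5.72 pos [ 0.5524 -0.2309  0.1033] F [ 0.33  0.43 -0.87] op 0.0933
shift mm [ -2.9 -11.4  -5.9] rot [ 0.56 -0.64  0.58] rows 0.3
```

Emit:
drive_tool:
  motion:
    - [1,-0.003,-0.011,-0.006,0.5,-0.6,0.5]
    - [1,-0.003,-0.011,-0.006,0.5,-0.6,0.5]
    - [1,-0.003,-0.011,-0.006,0.5,-0.6,0.5]
    - [1,-0.003,-0.011,-0.006,0.5,-0.6,0.5]

```text
time: 6.05
ee_pos: [0.5574, -0.2419, 0.1107]
tool_rot: [-0.139, 3.137, -0.0]
force: [-0.1, -0.9, -0.1]
opening: 0.0933
```

```bash
python3 - <<'E'
from h import *
go([.5565,-.242,.109],down(95))
E
```

```text
t 6.05 pos [ 0.5574 -0.2419  0.1107] F [-0.07 -0.92 -0.11] op 0.0933
shift mm [ 1.  -0.   1.7] rot [-0.01  0.11  0.08] rows 0.0
```

Good. Close gently.

Emit:
drive_tool:
  motion:
    - [0.3,0.001,0,0.002,0,0.1,0.1]
    - [0.3,0.001,0,0.002,0,0.1,0.1]
    - [0.3,0.001,0,0.002,0,0.1,0.1]
    - [0.3,0.001,0,0.002,0,0.1,0.1]
    - [0.3,0.001,0,0.002,0,0.1,0.1]
  squeeze: 8

```text
time: 6.47
ee_pos: [0.5565, -0.242, 0.1088]
tool_rot: [-0.136, 3.138, -0.0]
force: [0.1, 0.7, -0.2]
opening: 0.0647
```

Emit:
drive_tool:
  motion:
    - [0.3,0,0,0,0,0,0]
    - [0.3,0,0,0,0,0,0]
    - [0.3,0,0,0,0,0,0]
    - [0.3,0,0,0,0,0,0]
    - [0.3,0,0,0,0,0,0]

```text
time: 6.88
ee_pos: [0.5565, -0.2419, 0.1087]
tool_rot: [-0.136, 3.138, -0.0]
force: [-0.8, 1.3, -0.8]
opening: 0.0401
```

```bash
python3 - <<'E'
from h import *
go([.5565,-.242,.109],down(95))
E
```

```text
t 6.88 pos [ 0.5565 -0.2419  0.1087] F [-0.81  1.29 -0.78] op 0.0401
shift mm [-0.  -0.1 -0.3] rot [-0.    0.01 -0.02] rows 0.0
```

Opening 40 mm: on the housing. Squeeze and lift.

Emit:
drive_tool:
  motion:
    - [0.1,0,0,0,0,0,0]
    - [0.1,0,0,0,0,0,0]
    - [0.1,0,0,0,0,0,0]
    - [0.1,0,0,0,0,0,0]
  squeeze: 25

```text
time: 7.22
ee_pos: [0.5565, -0.2419, 0.1087]
tool_rot: [-0.136, 3.138, -0.0]
force: [-0.6, -0.3, 0.1]
opening: 0.0397
```

Emit:
drive_tool:
  motion:
    - [0.1,0,0,-0.004,0,0,0]
    - [0.1,0,0,-0.01,0,0,0]
    - [0.1,0,0,-0.018,0,0,0]
    - [0.1,0,0,-0.027,0,0,0]
    - [0.1,0,0,-0.036,0,0,0]

```text
time: 7.63
ee_pos: [0.5565, -0.242, 0.1459]
tool_rot: [-0.136, 3.138, -0.0]
force: [0.3, -0.6, -1.7]
opening: 0.0399
```

```bash
python3 - <<'E'
from h import *
go([.5565,-.242,.209],down(95))
E
```

```text
t 7.63 pos [ 0.5565 -0.242   0.1459] F [ 0.26 -0.6  -1.72] op 0.0399
shift mm [ -0.   -0.  -63.1] rot [-0.02  0.03 -0.02] rows 1.5
```

Force z −1.7 N matches the tester's weight. Continue up.

Emit:
drive_tool:
  motion:
    - [0.1,0,0,-0.01,0,0,0]
    - [0.1,0,0,-0.024,0,0,0]
    - [0.1,0,0,-0.04,0,0,0]
    - [0.1,0,0,-0.053,0,0,0]
    - [0.1,0,0,-0.063,0,0,0]

```text
time: 8.05
ee_pos: [0.5571, -0.2422, 0.2113]
tool_rot: [-0.136, 3.135, -0.002]
force: [-0.2, 0.1, -1.1]
opening: 0.0401
```

```bash
python3 - <<'E'
from h import *
from rig import optics
for n in ["top","scene"]:
  f=optics.grab_frame(n); np.savez(n+"5.npz",**f); cv2.imwrite(f"pics/{n}5.png",f["pixels"][...,::-1])
crop("pics/scene5.png","pics/s5a.png",270,130,370,280,4)
go([.541,.0735,.209],down(80))
E
```

```text
t 8.15 pos [ 0.5578 -0.2425  0.2116] F [ 0.1  -0.75 -1.92] op 0.0399
shift mm [-10.7 316.3   1.8] rot [-0.11  0.32 14.97] rows 7.6
```

View pics/s5a.png

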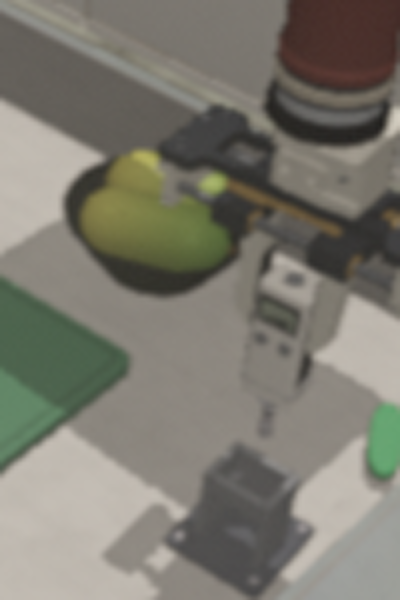

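Emit:
drive_tool:
  motion:
    - [0.1,0,0.015,0,0,0,1]
    - [0.1,-0.002,0.045,0,0,0,3]
    - [0.1,-0.004,0.075,0,0,0,5]
    - [0.1,-0.005,0.105,0,0,0,7]
    - [0.1,-0.006,0.135,0,0,0,9]

```text
time: 8.57
ee_pos: [0.5513, -0.1061, 0.2105]
tool_rot: [0.114, 3.136, -0.002]
force: [0.7, 0.0, -2.3]
opening: 0.0398
```

```bash
python3 - <<'E'
from h import *
go([.541,.0735,.205],down(80))
E
```

```text
t 8.57 pos [ 0.5513 -0.1061  0.2105] F [ 0.69  0.03 -2.31] op 0.0398
shift mm [ 23.3 178.4   5.2] rot [-0.07  0.23  5.85] rows 4.3
```

Emit:
drive_tool:
  motion:
    - [0.1,0.005,0.037,0,0,0,2]
    - [0.1,0.01,0.075,0,0,0,4]
    - [0.1,0.015,0.113,0,0,0,5]
    - [0.1,0.02,0.15,0,0.1,0.2,5.8]
    - [0.1,0.023,0.175,0,0.1,0.2,5.8]

```text
time: 8.98
ee_pos: [0.5397, 0.0753, 0.2096]
tool_rot: [-0.265, -3.129, 0.001]
force: [0.2, 1.5, -3.1]
opening: 0.0398
```

Emit:
drive_tool:
  motion:
    - [0.1,0,0.003,0,0,0,0]
    - [0.1,0,0.003,0,0,0,0]

```text
time: 9.15
ee_pos: [0.5393, 0.0817, 0.2089]
tool_rot: [-0.255, -3.128, -0.001]
force: [0.1, -0.3, -1.7]
opening: 0.04
```

```bash
python3 - <<'E'
from h import *
from rig import optics
go([.541,.0735,.180],down(80))
for n in ["top","scene","wrist"]:
  f=optics.grab_frame(n); np.savez(n+"6.npz",**f); cv2.imwrite(f"pics/{n}6.png",f["pixels"][...,::-1])
crop("pics/scene6.png","pics/s6a.png",190,120,310,260,4)
E
```

```text
t 9.15 pos [0.5393 0.0817 0.2089] F [ 0.1  -0.32 -1.65] op 0.04
shift mm [-3.1 -7.8 28.9] rot [ 0.02 -0.2   0.67] rows 0.7
```

View pics/s6a.png

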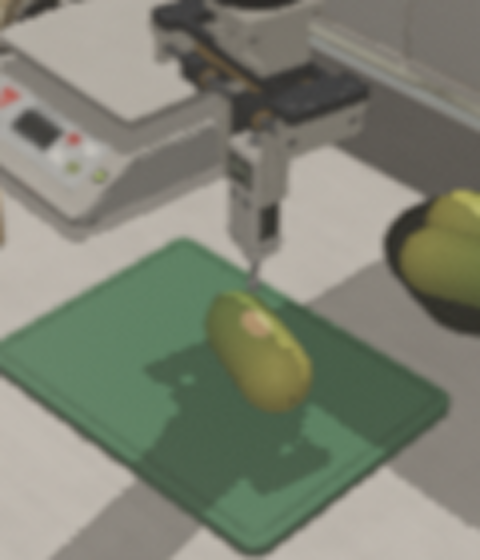

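View pics/wrist6.png

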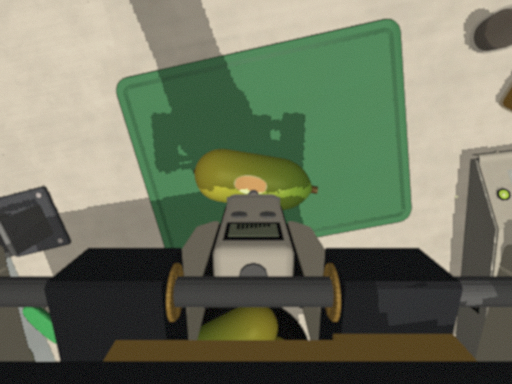

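Emit:
drive_tool:
  motion:
    - [0.1,-0.002,-0.006,0.005,0,-0.2,0.6]
    - [0.1,-0.003,-0.008,0.012,0,-0.2,0.6]
    - [0.1,-0.003,-0.008,0.018,0,-0.2,0.6]
    - [0.1,-0.003,-0.008,0.022,0,-0.2,0.6]
    - [0.1,-0.003,-0.008,0.024,0,-0.2,0.6]

```text
time: 9.72
ee_pos: [0.5412, 0.0665, 0.1841]
tool_rot: [-0.288, -3.128, 0.006]
force: [-0.7, 0.2, -1.8]
opening: 0.0401
```

Emit:
drive_tool:
  motion:
    - [0.1,0,0,0,0,0,0]
    - [0.1,0,0,0,0,0,0]
    - [0.1,0,0,0,0,0,0]

```text
time: 9.97
ee_pos: [0.5413, 0.0666, 0.1842]
tool_rot: [-0.288, -3.128, 0.005]
force: [-0.8, -0.2, -2.3]
opening: 0.0396
```

```bash
cat > look.py <<'E'
import sys
from ov import *
from rig import optics,bot
tag=sys.argv[1]; c=np.array([.5412,.0735]); a=np.array([.323,.946])
go([.541,.0735,.1737],down(80))
s=bot.sense(); f=optics.grab_frame("wrist"); cv2.imwrite(f"pics/w{tag}.png",f["pixels"][...,::-1])
R0=Rn.from_rotvec(s["tool_rot"]); W=np.eye(4); W[:3,:3]=R0.as_matrix(); W[:3,3]=s["ee_pos"]; g=dict(K=f["K"],world_from_camera=W@f["hand_eye"])
model(g,c,a,0,f"pics/w{tag}.png","pics/l1.png",(180,130,330,240),5)
h=optics.grab_frame("scene"); cv2.imwrite(f"pics/s{tag}.png",h["pixels"][...,::-1])
model(h,c,a,0,f"pics/s{tag}.png","pics/l2.png",(225,145,285,235),6)
for n,fr,roi,k in(("l1",g,(180,130),5),("l2",h,(225,145),6)):
    im=cv2.imread(f"pics/{n}.png")
    tip=s["ee_pos"]+R0.apply([0,0,.0987]); ax=R0.apply([0,0,-1])
    for r,z in ((.0055,0),(.012,.03)):
        q=[(proj(fr,tip+ax*z+R0.apply([r*np.cos(t),r*np.sin(t),0]))-np.array(roi)+.5)*k for t in np.linspace(0,6.28,24)]; cv2.polylines(im,[np.int32(q)],True,(255,0,0),1)
    cv2.imwrite(f"pics/{n}_{tag}.png",im)
E
python3 look.py 7
```

```text
t 9.97 pos [0.5413 0.0666 0.1842] F [-0.76 -0.24 -2.31] op 0.0396
shift mm [ 1.6  6.7 10.5] rot [-0.19  0.01 -0.52] rows 0.3
```

View pics/l1_7.png

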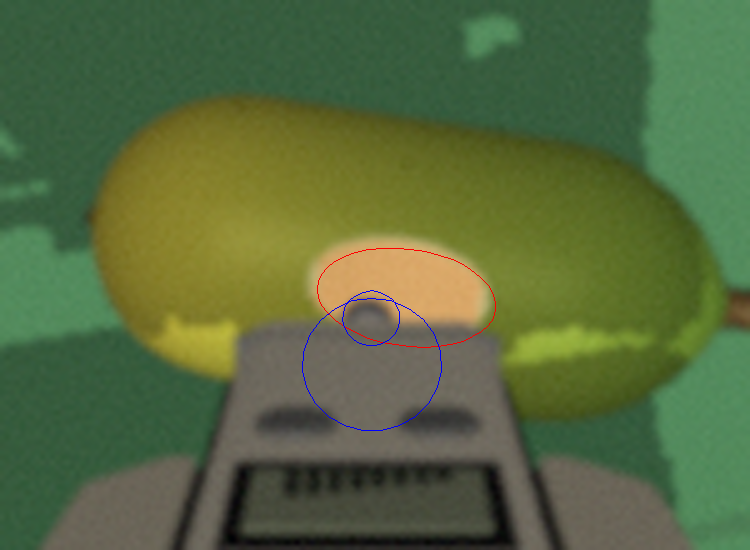

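View pics/l2_7.png

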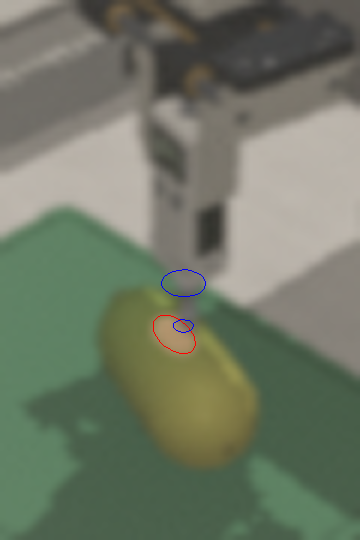

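Emit:
drive_tool:
  motion:
    - [0.1,0.001,0.003,0,-0.2,0,0]
    - [0.1,0.002,0.0062,0,-0.2,0,0]
    - [0.1,0.0025,0.0062,0,-0.2,0,0]
    - [0.1,0.0025,0.0062,0.002,-0.2,0,0]
    - [0.1,0.0025,0.0062,0.003,-0.2,0,0]

```text
time: 10.48
ee_pos: [0.54, 0.0733, 0.1812]
tool_rot: [0.287, 3.128, 0.0]
force: [-0.4, -0.7, -1.7]
opening: 0.0404
```

Emit:
drive_tool:
  motion:
    - [0.1,0,0,0,0,0,0]
    - [0.1,0,0,0,0,0,0]

```text
time: 10.65
ee_pos: [0.5398, 0.0732, 0.181]
tool_rot: [-0.288, -3.128, 0.0]
force: [-0.7, 0.3, -1.3]
opening: 0.04
```

```bash
python3 look.py 8
```

```text
t 10.65 pos [0.5398 0.0732 0.181 ] F [-0.69  0.26 -1.29] op 0.04
shift mm [-1.1  0.5  7.3] rot [-0.01  0.   -0.51] rows 0.2
```

View pics/l1_8.png

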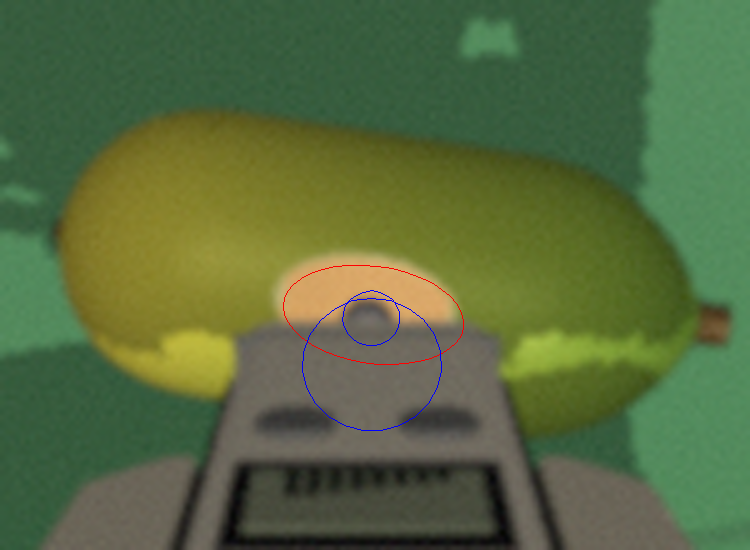

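View pics/l2_8.png

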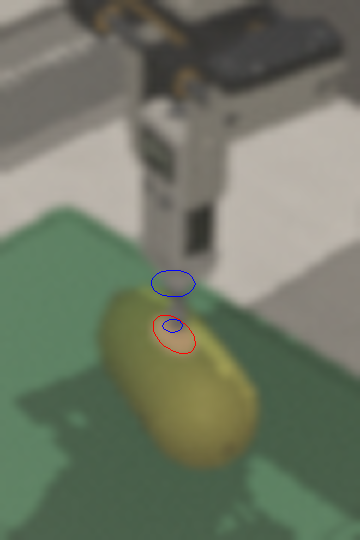

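```bash
python3 - <<'E'
from h import *
crop("pics/s8.png","pics/z1.png",240,175,275,215,15)
crop("pics/w8.png","pics/z2.png",225,170,285,215,10)
A=cv2.imread("pics/z1.png");B=cv2.imread("pics/z2.png");B=cv2.resize(B,(0,0),fx=.44,fy=.44);B=cv2.copyMakeBorder(B,0,A.shape[0]-B.shape[0],0,0,0);cv2.imwrite("pics/z.png",np.hstack([A,B]))
E
```

```text
(no output)
```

View pics/z.png

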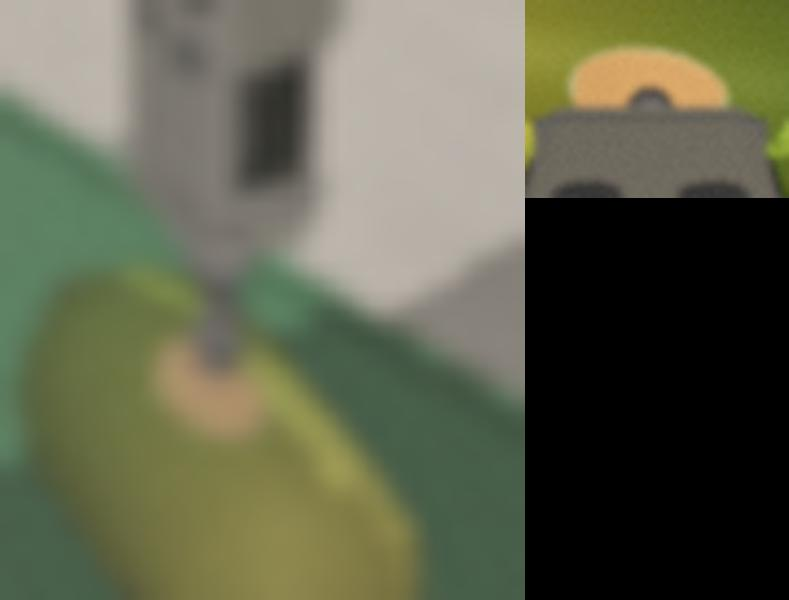

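Emit:
drive_tool:
  motion:
    - [0.1,0.0012,0.0006,0.001,0,0,0]
    - [0.1,0.0012,0.0006,0.002,0,0,0]
    - [0.1,0.0012,0.0006,0.003,0,0,0]
    - [0.1,0.0012,0.0006,0.004,0,0,0]
    - [0.1,0.0012,0.0006,0.005,0,0,0]

```text
time: 11.17
ee_pos: [0.5389, 0.074, 0.176]
tool_rot: [0.288, 3.128, -0.0]
force: [0.5, -0.0, -2.2]
opening: 0.0397
```

Emit:
drive_tool:
  motion:
    - [0.1,0,0,0,0,0,0]
    - [0.1,0,0,0,0,0,0]

```text
time: 11.33
ee_pos: [0.5389, 0.074, 0.1759]
tool_rot: [0.288, 3.128, -0.0]
force: [0.0, 0.4, -1.4]
opening: 0.0398
```

```bash
python3 look.py 9; python3 - <<'E'
from h import *
crop("pics/s9.png","pics/z1.png",240,175,275,215,15)
crop("pics/w9.png","pics/z2.png",225,170,285,215,10)
A=cv2.imread("pics/z1.png");B=cv2.imread("pics/z2.png");B=cv2.resize(B,(0,0),fx=.44,fy=.44);B=cv2.copyMakeBorder(B,0,A.shape[0]-B.shape[0],0,0,0);cv2.imwrite("pics/z.png",np.hstack([A,B]))
E
```

```text
t 11.33 pos [0.5389 0.074  0.1759] F [ 0.03  0.37 -1.41] op 0.0398
shift mm [-2.2 -0.1  2.2] rot [-0.    0.01 -0.52] rows 0.1
```

View pics/z.png

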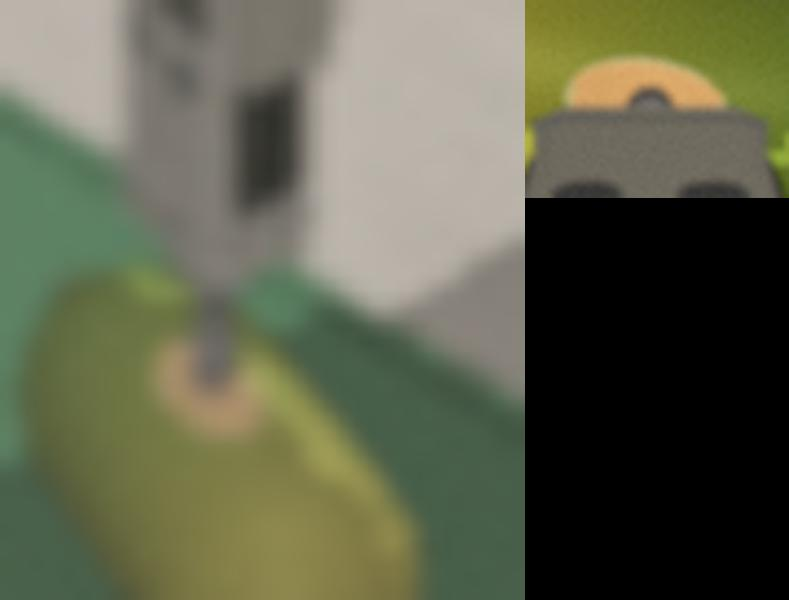

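Emit:
drive_tool:
  motion:
    - [0.1,0,0,0.001,0,0,0]
    - [0.1,0,0,0.002,0,0,0]
    - [0.1,0,0,0.003,0,0,0]
    - [0.1,0,0,0.004,0,0,0]
    - [0.1,0,0,0.004,0,0,0]

```text
time: 11.85
ee_pos: [0.5392, 0.0739, 0.1722]
tool_rot: [0.288, 3.127, 0.0]
force: [0.2, 0.5, -0.0]
opening: 0.0396
```

Emit:
drive_tool:
  motion:
    - [0.1,0,0,0,0,0,0]

```text
time: 11.93
ee_pos: [0.5394, 0.0739, 0.1723]
tool_rot: [0.288, 3.127, 0.0]
force: [-0.4, 0.1, 0.4]
opening: 0.0396
```

Emit:
drive_tool:
  motion:
    - [0.1,0,0,0,0,0,0]

```text
time: 12.02
ee_pos: [0.5396, 0.0738, 0.1725]
tool_rot: [0.288, 3.126, 0.0]
force: [0.4, -0.0, 0.1]
opening: 0.0397
```

Emit:
drive_tool:
  motion:
    - [0.1,0,0,0,0,0,0]

```text
time: 12.1
ee_pos: [0.5397, 0.0738, 0.1727]
tool_rot: [0.288, 3.126, 0.0]
force: [0.3, -0.5, -0.5]
opening: 0.0401
```

```bash
python3 - <<'E'
from h import *
go([.539,.074,.168],down(79.5))
E
```

```text
t 12.1 pos [0.5397 0.0738 0.1727] F [ 0.33 -0.52 -0.53] op 0.0401
shift mm [0.7 0.1 4.7] rot [ 0.01  0.13 -0.03] rows 0.1
```

Emit:
drive_tool:
  motion:
    - [0.1,0.0004,0,0.001,0,0.1,0]
    - [0.1,0.0007,0,0.002,0,0.1,0]
    - [0.1,0.0007,0,0.003,0,0.1,0]
    - [0.1,0.0007,0,0.004,0,0.1,0]
    - [0.1,0.0007,0,0.005,0,0.1,0]

```text
time: 12.52
ee_pos: [0.5392, 0.0739, 0.1678]
tool_rot: [0.288, 3.127, 0.0]
force: [0.2, -0.6, 1.8]
opening: 0.0398
```

```bash
python3 look.py 10; python3 - <<'E'
from h import *
from rig import bot,optics
for i in range(4):
    optics.grab_frame("top"); s=bot.sense(); print(s["time"],s["ee_pos"].round(4),s["force"].round(2))
crop("pics/s10.png","pics/z1.png",240,175,275,215,15)
crop("pics/w10.png","pics/z2.png",225,170,285,215,10)
A=cv2.imread("pics/z1.png");B=cv2.imread("pics/z2.png");B=cv2.resize(B,(0,0),fx=.44,fy=.44);B=cv2.copyMakeBorder(B,0,A.shape[0]-B.shape[0],0,0,0);cv2.imwrite("pics/z.png",np.hstack([A,B]))
E
```

```text
t 12.52 pos [0.5392 0.0739 0.1678] F [ 0.17 -0.6   1.79] op 0.0398
shift mm [-1.8 -0.1 -5.9] rot [ 0.02  0.06 -0.52] rows 0.1
12.6667 [0.5392 0.0739 0.1678] [-0.11 -0.34  1.01]
12.7167 [0.5392 0.074  0.1678] [-0.23  0.08  2.52]
12.7667 [0.5392 0.0739 0.1678] [ 0.54 -0.34  2.08]
12.8167 [0.5392 0.074  0.1678] [-1.   -0.49  1.79]
```

View pics/z.png

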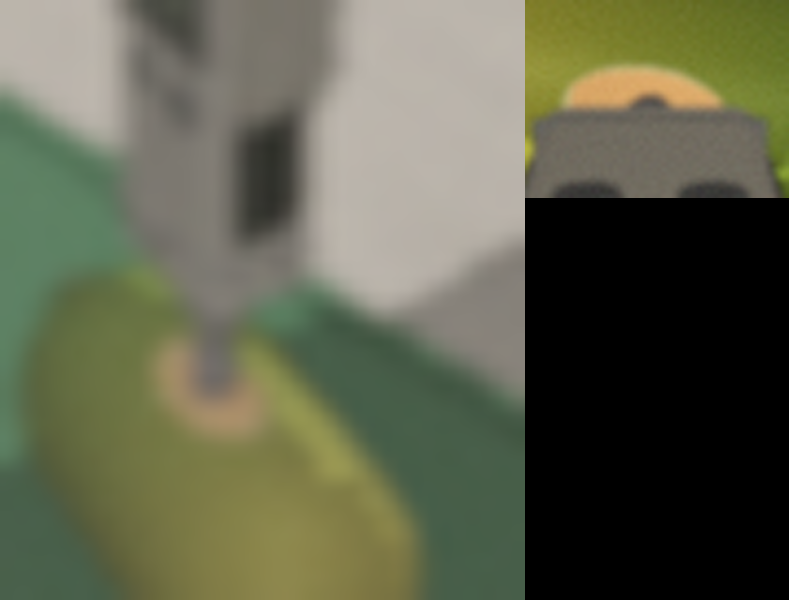

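```bash
python3 - <<'E'
from h import *
from rig import bot,optics
F=[]
for i in range(24):
    f=optics.grab_frame("scene"); s=bot.sense(); F.append(s["force"])
F=np.array(F); print(s["time"],s["ee_pos"].round(4),F.mean(0),F.std(0), "plunger mm",(F[:,2].mean()+.18*9.81-1)/.4)
c=np.array([.5412,.0735]); a=np.array([.323,.946]); cv2.imwrite("pics/s11.png",f["pixels"][...,::-1])
model(f,c,a,0,"pics/s11.png","pics/z1.png",(230,160,285,215),10)
w=optics.grab_frame("wrist");cv2.imwrite("pics/w11.png",w["pixels"][...,::-1])
E
```

```text
14.0167 [0.539  0.074  0.1677] [0.31286864 0.0477727  1.67973891] [0.43847598 0.572706   0.32923203] plunger mm 6.113847264006564
```

View pics/z1.png

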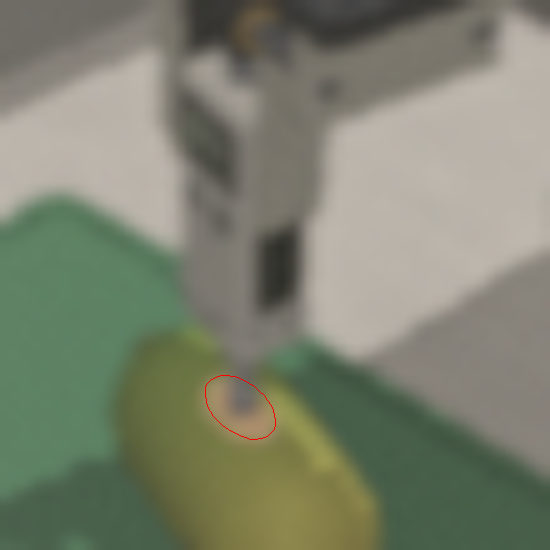

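View pics/w11.png

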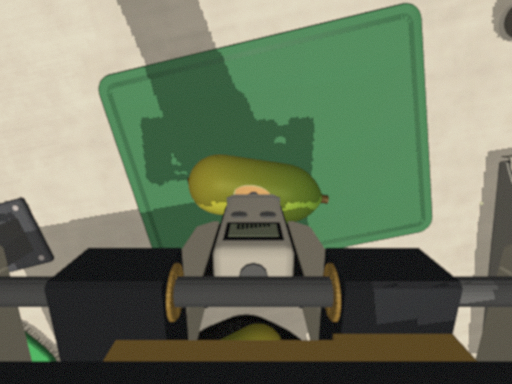

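The plunger force puts it at about 6.1 mm in. The tip sits mid-cut, and the pose, force and papaya are all steady. Handing in.

```bash
python3 -c "
from rig import bot
print(bot.job_done())"
```

```text
the job is handed in; nothing more can be done
None
```

The tester is pressing lightly on the middle of the papaya's cut with the plunger about half-way in. I handed the job in like that, at about 14 s on the robot's clock.

- **Roll:** I pushed the papaya slowly with the shut fingers and it rolled about 30 mm without being lifted. The top and scene pictures both put the cut facing up, to within about 2°.
- **Tester:** I took it straight up out of its stand with a 25 N grip, and it stayed upright.
- **Press:** The average vertical force over 24 readings was +1.68 N. Adding the tester's weight gives about 3.4 N on the plunger, so it is about 6.1 mm in. The height of the tool below first contact gives about 6.2 mm.
- **Stability:** Nothing shifted during the last second and a half, and the papaya did not roll back under the press.

**What disagreed:** before contact, the wrist camera and the other cameras differed by about 2 mm on where the cut lay across the fruit. I aimed between them, so the tip should be within about 1.5 mm of the middle. The pictures were too coarse to see the groove itself, so the plunger depth rests on force and height.

I never moved the arm near the brush, the salt shaker or the jar. I did not measure their positions again at the end.

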